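# Seat a keyed burner head

## Robot

A 6-joint arm with a two-finger parallel gripper is mounted at the origin on a cart in front of the work surface, level with it; the furniture and walls round the work are solid. World frame = base frame: x ahead of the robot, y to its left, z up, the work surface at z = 0. Lengths are in mm, angles in rad, forces in N, time in s.
With the tool pointing down it reaches from about 400 to 925 mm from the base axis. Payload 12.5 kg.
Tool frame: the origin (TCP) lies at the very end of the fingers, on their centre line; the grasp point (between the pads) lies grip_depth behind it (grip_depth is the distance from the TCP to the grasp point, in mm); z points along the fingers, y is the line along which they close (so a half turn about z gives the same grasp; the last joint's range is limited). The gripper opens to 95 mm and grips with 3 to 60 N. Pads are 20 mm wide; open, the fingers measure 119 mm over their backs; the gripper's body (75 mm by 180 mm) begins 59 mm behind the grasp point.
Start: joints at [-1.431, 0.491, 1.559, -0, 1.092, -0.106], TCP at [152.105, -606.229, 186.661] pointing down, gripper open.
Joint ranges: [-3.1, 3.1], [-0.84, 2.19], [0.05, 2.79], [-1.13, 4.28], [0.06, 2.93], [-2.69, 2.69]. Speed limits (rad/s): [2.22, 2.22, 2.79, 3.14, 3.14, 3.14].

## Interface

Orientations are given as a 3x3 rotation matrix whose columns are the frame's x, y, z axes.
In Python, from workcell import get_state, snapshot, camera_info, hand_in, grip_depth gives the robot as it stands.
- The arm moves only by the tool play_rows, never from a script. Its argument "series" is a list that holds one entry, the list of rows, each a list of 6 numbers: the shift along the tool's x, y, z as a fraction of full scale, then the turn, a rotation vector about the tool's x, y, z as a fraction of full scale. A call has 1 to 20 rows; each row shifts and turns the commanded pose from where the row before left it, along the tool's axes as they then stand; what a row does not reach is not made up. Full scale, the value 1, is 0.04 m for a shift and 4 degrees for a turn. A row lasts 1/12 s, in which the tool goes at most 41.7 mm and 7.16 degrees, less where a joint would pass 70% of its speed; a pose out of reach is approached as far as the arm can. A call with a number of a shift or a turn outside -1 to 1 is refused whole. A call with a gripper value outside its range is refused whole. "gripper" is the opening, from 0 (shut) to 1 (fully open), set as the call begins (left out, the last holds). The fingers move at their own pace and stop on an object; "grip_force" is the grip in N (left out, the last holds). Time passes only in rows, so rows that do not move let the fingers close. It gives the time, the measured TCP pose, the force, the opening and the grip force at its end, in the units of the state.
- get_state(): the state, without advancing time (a new reading comes with each control period).
- snapshot(name): name is "side" or "top" or "wrist"; returns (picture, depth): 480x640x3 uint8, red, green, blue; 480x640 float32, mm along the optical axis (not along the pixel's ray), 0 where there is no reading.
- camera_info(name): a dict with "mtx" (3x3 intrinsics, pixels), "world_from_camera" (4x4, takes a point from camera to world coordinates). Camera axes: x right, y down, z forward; pixel columns grow to the right and rows downward; lengths in mm; the calibration is good to about 2 mm. A picture is of the moment at which its call begins: read the wrist's pose just before it. camera_info takes no time and is no camera call; for the wrist camera it gives the pose at the moment of the call.
- hand_in(): hands the job in; it is judged then, once.
The state is a dict: "t": time; "joint_positions": joint angles; "dq": joint speeds; "joint_efforts": joint torques, N m; "ee_pos": TCP position; "tool_rot": TCP orientation; "ft_force": force on the tool from outside, world axes, zero at the start; "torque": the same for the moment, N m; "grip_width": opening from 0.0 (shut) to 1.0 (fully open); "grasp_force": force on a finger pad.
Only numpy, scipy, OpenCV 4.12 (cv2) and the standard library are available. Lean on these libraries where they do the work, as an engineer would, in place of code of your own. Each camera call takes 0.05 s, during which the arm holds its last target. There are 200 camera calls.

## Task

The brass head on the small burner standing on the stove is riding up on its locating pin. Push one of the head's raised wings round with a fingertip until the notch in its rim stands over the pin, then press the head down fully home on its seat and take the hand away. Nothing is to be lifted, and the other things on the stove are to be left where they stand.

Things in the scene. Friction and masses are not known exactly. Their poses are not given: they have to be found in the camera images.
- seat (a point): centre of the dark burner body's top face (the seat), 40 mm above the stove top, on the head's vertical turning axis. The body is fixed; foot 124 mm across; an ear 24 mm wide sticks out of its rim to 76 mm from the axis and carries the pin; a brass-ended tube lies opposite. Its x axis points from the axis to the pin; place and heading vary.
- pin (a point): top of the fixed round-ended steel locating pin on the ear, 9 mm thick, 55 mm from the axis, 7 mm above the seat. It yields a little, like a stiff spring (about 6 N per mm): pressed while the notch is off the pin, the head goes down a few mm, comes most of the way back and does not seat.
- notch (a point): middle of the notch in the brass head's rim, on the flange's upper face, 55 mm from the axis (turns with the head). 16 mm wide, parallel sides, from the rim (58 mm from the axis) in to 43 mm. The head seats only with the pin in the notch: 3.5 mm of play to each side; the pin's round top guides it a little beyond.
- wing_left (a point): middle of the top of one raised wing: a straight radial rib 9 mm wide, 14 mm high above the flange's upper face, running from the boss to 47 mm from the axis; this point is 36 mm from the axis, a quarter turn anticlockwise (from above) from the notch
- wing_right (a point): the same on the other wing, a quarter turn clockwise from the notch
- boss (a point): centre of the flat top of the boss on the head's axis: 28 mm across, 16 mm above the flange's upper face, a place to press. A 12 mm stem end stands 2.5 mm above it (pressing on that is as good). Pressing needs about 3 to 5 N once the notch is over the pin.
- head_turn (a joint): turn of the head (brass disc 116 mm across, flange 9 mm thick, raised boss and two wings) about its vertical axis, rad, anticlockwise from above positive; 0 or any whole number of turns: notch exactly over the pin. Turns either way without end, with about 0.05 N m of friction, and stays where it is left.
- head_height (a joint): height of the head's underside above the seat, m: about 0.0072 as it rides on the pin, 0 fully home. A stiff sliding fit on the stem holds it at any height; it does not drop of its own weight.
- garlic: bystander: a garlic bulb, 50 mm, loose; origin at the centre of its underside
- spice_jar_a: bystander: a spice jar with dark cap, 41 mm across, 105 mm tall, loose, upright; origin at the centre of its underside
- spice_jar_b: bystander: a second spice jar, 41 mm across, 105 mm tall, loose, upright; origin at the centre of its underside
- spice_jar_c: bystander: a third spice jar, 41 mm across, 105 mm tall, loose, upright; origin at the centre of its underside
- clothes_peg: bystander: a clothes peg, 15 x 72 x 12 mm, loose; origin at the centre of its underside
- katori: bystander: a small steel bowl, 92 mm across, 36 mm tall, loose, upright; origin at the centre of its underside

How it is judged:
By the outcome, as a careful person would: the job done as asked, in the order asked, and still so for the second after the job is handed in, with the robot touching nothing.
It also fails if it takes over 45 s, if anything falls off the work surface, if the arm or the gripper's body presses on something with over 40 N, if the wrist force passes 120 N, or if a joint passes its speed limit or range.

## Working session

There is one attempt and no reset: what is moved stays moved. The work goes in short steps, Python scripts to look and compute and a tool call to move; the robot and the scene stay as the last step left them, time stands still between calls to the robot, and variables do not carry over. Pictures are saved under pics/ and viewed, at most 10 in all, crops included, and the job is handed in when it is done.

Besides the shell and the picture viewer there is one more tool, called after "Call:" as name(argument=value, ...) on one line, values as JSON. play_rows: Moves the arm, as the interface text tells. Its arguments: {"type":"object","properties":{"series":{"type":"array","items":{"type":"array","items":{"type":"array","items":{"type":"number","minimum":-1,"maximum":1}}}},"gripper":{"type":"number"},"grip_force":{"type":"number"}},"required":["series"]}

```bash
mkdir -p pics
python3 - <<'E'
from workcell import *
import cv2,numpy as np
print(grip_depth, {k:np.round(v,3).tolist() for k,v in get_state().items()})
for n in ("top","side"):
    p,d=snapshot(n); cv2.imwrite(f"pics/{n}0.png",p[:,:,::-1]); np.save(f"pics/{n}0.npy",d)
    c=camera_info(n); print(n,np.round(c["mtx"],1).tolist(),np.round(c["world_from_camera"],3).tolist())
E
```

```text
18.8 {'t': 0.0, 'joint_positions': [-1.431, 0.492, 1.559, -0.0, 1.092, -0.106], 'dq': [0.001, -0.001, 0.001, -0.0, -0.0, 0.001], 'joint_efforts': [-0.001, -61.264, -25.818, 0.069, 0.048, -0.0], 'ee_pos': [152.081, -605.937, 186.059], 'tool_rot': [[0.97, 0.243, -0.0], [0.243, -0.97, 0.001], [0.0, -0.001, -1.0]], 'ft_force': [-0.135, 0.865, -0.168], 'torque': [-0.033, -0.009, -0.012], 'grasp_force': 0.0, 'grip_width': 1.002}
top [[511.5, 0.0, 310.7], [0.0, 511.5, 236.2], [0.0, 0.0, 1.0]] [[0.007, -0.983, 0.181, 393.921], [-1.0, -0.005, 0.011, 48.805], [-0.01, -0.181, -0.983, 899.071], [0.0, 0.0, 0.0, 1.0]]
side [[458.5, 0.0, 314.4], [0.0, 458.5, 246.7], [0.0, 0.0, 1.0]] [[0.931, -0.134, 0.34, 228.731], [-0.365, -0.41, 0.836, -643.54], [0.028, -0.902, -0.431, 458.746], [0.0, 0.0, 0.0, 1.0]]
```

View pics/top0.png

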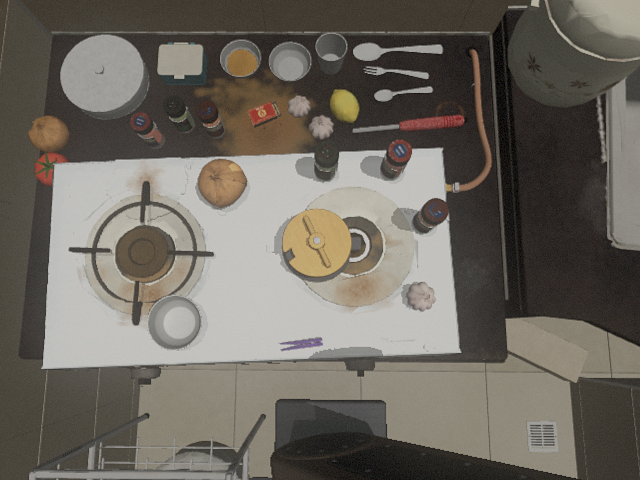

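View pics/side0.png

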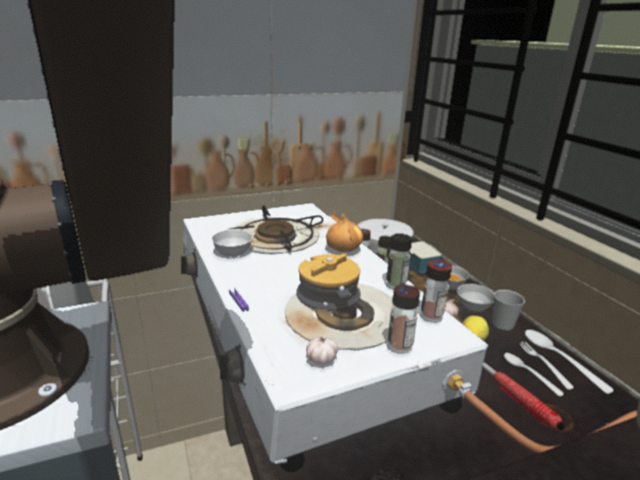

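The top view shows the brass head centred near (316,243), with a dark notch near (291,254). In the side view the head is at about (330,270). I'll enlarge the crop and get depths.

```bash
cat > h.py <<'E'
import numpy as np,cv2
from workcell import *
def ray(n,u,v,z,c=None):
    c=c or camera_info(n);T=np.array(c["world_from_camera"]);K=np.array(c["mtx"])
    d=T[:3,:3]@np.linalg.solve(K,[u,v,1.]);o=T[:3,3];return o+d*(z-o[2])/d[2]
def cloud(n,d,c=None):
    c=c or camera_info(n);T=np.array(c["world_from_camera"]);K=np.array(c["mtx"])
    v,u=np.mgrid[:480,:640];P=np.stack([(u-K[0,2])/K[0,0]*d,(v-K[1,2])/K[1,1]*d,d],-1)
    return P@T[:3,:3].T+T[:3,3]
E
python3 - <<'E'
from h import *
p=cv2.imread("pics/top0.png");d=np.load("pics/top0.npy");C=cloud("top",d)
cv2.imwrite("pics/c1.png",cv2.resize(p[190:300,250:400],None,fx=5,fy=5,interpolation=cv2.INTER_CUBIC))
for u,v in [(316,240),(300,240),(330,225),(290,253),(355,245),(270,300),(326,165),(397,158),(432,215),(420,296),(300,343),(283,260)]: print(u,v,C[v,u].round(0))
h=cv2.cvtColor(p,cv2.COLOR_BGR2HSV);m=cv2.inRange(h,(15,110,110),(30,255,255));m[:200]=0;m[290:]=0;m[:,:270]=0;m[:,360:]=0
c=max(cv2.findContours(m,0,2)[0],key=cv2.contourArea);e=cv2.fitEllipse(cv2.convexHull(c));print(e,ray("top",*e[0],56))
E
```

```text
316 240 [539.  49.  78.]
300 240 [543.  76.  55.]
330 225 [568.  26.  59.]
290 253 [523.  94.  39.]
355 245 [537. -17.  41.]
270 300 [446. 130.  -2.]
326 165 [659.  34. 100.]
397 158 [670. -81. 104.]
432 215 [ 575. -134.  108.]
420 296 [ 452. -124.   41.]
300 343 [373.  76.  10.]
283 260 [517. 108.  -1.]
((328.75897216796875, 237.36351013183594), (40.128604888916016, 59.87920379638672), 159.01637268066406) [547.49592057  28.14570826  56.        ]
```

View pics/c1.png

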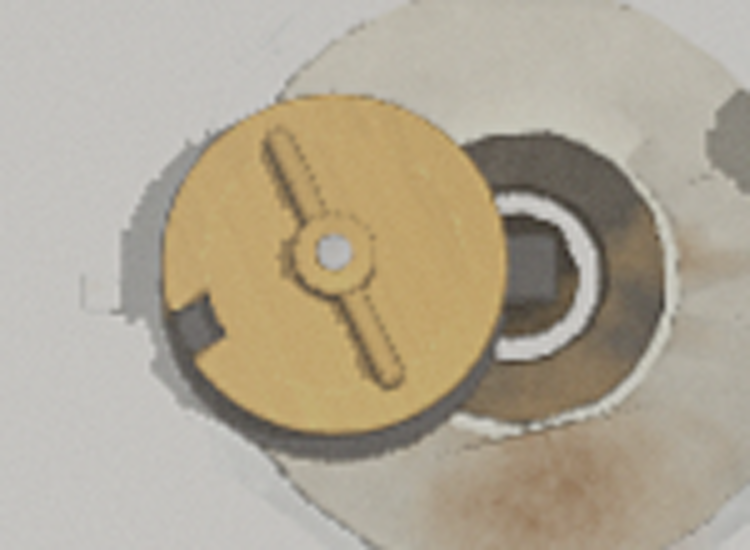

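The crop shows the head with its stem at crop (333,251). The notch is at (200,320), the wings run from (278,140) to (390,375), and a dark block at (530,270) looks like the ear. I'll work out the geometry from these.

Run:
```python
from h import *
f=lambda x,y,z:ray("top",250+(x-2)/5,190+(y-2)/5,z)[:2]
c=f(333,251,74.7);print("stem",c)
for n,x,y,z in [("notch",205,318,56.2),("w1",277,138,70.2),("w2",392,378,70.2),("earTR",555,237,40),("earBR",557,300,40),("earmidend",556,268,40),("L",165,250,56.2),("R",508,250,56.2),("T",335,95,56.2),("B",335,434,56.2)]:
    q=f(x,y,z);r=q-c;print(n,q.round(1),np.hypot(*r).round(1),np.degrees(np.arctan2(r[1],r[0])).round(1))
p=cv2.imread("pics/side0.png");cv2.imwrite("pics/c2.png",cv2.resize(p[240:350,260:410],None,fx=5,fy=5,interpolation=cv2.INTER_CUBIC))
```

```text
stem [539.9277172  49.1498506]
notch [520.3  91.7] 46.9 114.8
w1 [578.7  67.9] 43.1 25.8
w2 [498.8  29.7] 45.5 -154.7
earTR [551.3 -26.5] 76.5 -81.4
earBR [529.6 -27. ] 76.8 -97.7
earmidend [540.6 -26.8] 75.9 -89.5
L [543.2 105.4] 56.4 86.6
R [543.9  -9.4] 58.7 -86.2
T [596.8  48.8] 56.9 -0.4
B [481.8  48.2] 58.1 -179.0
```

View pics/c2.png

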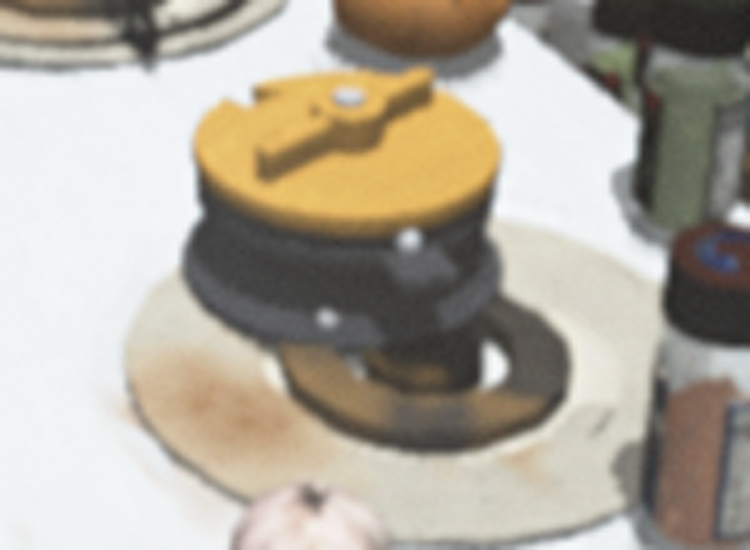

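The side crop shows the pin at crop (410,240), on the ear that faces −y. So the pin bears about −89.6° and the notch about 115.5°, which means turning the head about +155° anticlockwise. I'll push the wing at 25.6° with shut fingers.

Call:
play_rows(series=[[[0.36,-0.33,0,0,0,0],[0.72,-0.66,0,0,0,0],[0.72,-0.66,0,0,0,0],[0.72,-0.66,0,0,0,0],[0.72,-0.66,0,0,0,0],[0.72,-0.66,0,0,0,0],[0.72,-0.66,0,0,0,0],[0.72,-0.66,0,0,0,0],[0.72,-0.66,0,0,0,0],[0.72,-0.66,0,0,0,0],[0.72,-0.66,0,0,0,0],[0.72,-0.66,0,0,0,0],[0.72,-0.66,0,0,0,0],[0.72,-0.66,0,0,0,0],[0.72,-0.66,0,0,0,0],[0.72,-0.66,0,0,0,0],[0.72,-0.66,0,0,0,0],[0.72,-0.66,0,0,0,0],[0.72,-0.66,0,0,0,0],[0.72,-0.66,0,0,0,0]]], gripper=0)

```text
t: 1.77
ee_pos: [572.2, 31.7, 186.4]
tool_rot: [[0.97, 0.244, -0.0], [0.244, -0.97, -0.0], [-0.0, 0.0, -1.0]]
ft_force: [1.2, -1.6, 0.6]
grip_width: 0.007
grasp_force: 0.0
```

Call:
play_rows(series=[[[0.1,0,0.5,0,0,-0.97],[0.1,0,0.5,0,0,-0.97],[0.1,-0.1,0.5,0,0,-0.96],[0,0,0,0,0,0],[0,0,0,0,0,0]]])

```text
t: 2.18
ee_pos: [581.0, 37.3, 126.0]
tool_rot: [[0.902, 0.432, -0.002], [0.432, -0.902, 0.0], [-0.002, -0.001, -1.0]]
ft_force: [0.2, -0.4, 0.4]
grip_width: 0.005
grasp_force: 0.0
```

Run:
```python
from h import *
print(ray("side",341.6,287.6,45))
c=camera_info("wrist");s=get_state();p,d=snapshot("wrist");cv2.imwrite("pics/w1.png",p[:,:,::-1]);np.save("pics/w1.npy",d);np.savez("pics/w1c.npz",**{k:np.array(c[k]) for k in("mtx","world_from_camera")})
print(s["ee_pos"],np.round(s["tool_rot"],3),np.round(c["world_from_camera"],2),c["mtx"][0])
```

```text
[540.06632086 -12.22573345  45.        ]
[580.98742998  37.25098401 126.0138433 ] [[ 0.902  0.432 -0.002]
 [ 0.432 -0.902  0.   ]
 [-0.002 -0.001 -1.   ]] [[ 4.3000e-01 -8.7000e-01 -2.5000e-01  6.5202e+02]
 [-9.0000e-01 -4.1000e-01 -1.2000e-01  7.1520e+01]
 [ 0.0000e+00  2.8000e-01 -9.6000e-01  3.2461e+02]
 [ 0.0000e+00  0.0000e+00  0.0000e+00  1.0000e+00]] [331.34581818   0.         321.49553192]
```

View pics/w1.png

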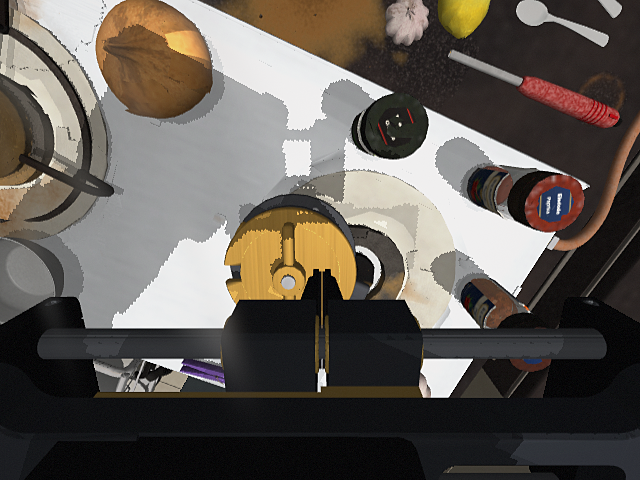

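The wrist view shows the stem at (288,283), the wing pointing straight up the picture, and the fingertips at (322,270) on its clockwise side, as planned. Next I go down beside the wing and close on it.

Call:
play_rows(series=[[[0.1,0,0.3,0,0,0],[0,0,0.5,0,0,0],[0,0,0.5,0,0,0],[0,0,0.33,0,0,0],[0,0,0,0,0,0],[0,-0.1,0,0,0,0],[0,-0.1,0,0,0,0],[0,-0.1,0,0,0,0],[0,0,0,0,0,0]]])

```text
t: 2.98
ee_pos: [579.9, 50.4, 62.4]
tool_rot: [[0.901, 0.434, 0.001], [0.434, -0.901, -0.0], [0.001, 0.001, -1.0]]
ft_force: [-1.0, -0.2, -0.4]
grip_width: 0.004
grasp_force: 0.0
```

Call:
play_rows(series=[[[0.027,-0.064,0,0,0,-1],[0.027,-0.064,0,0,0,-1],[0.027,-0.064,0,0,0,-1],[0.027,-0.064,0,0,0,-1],[0.027,-0.064,0,0,0,-1],[0.027,-0.064,0,0,0,-1],[0.027,-0.064,0,0,0,-1],[0.027,-0.064,0,0,0,-1],[0.027,-0.064,0,0,0,-1],[0.027,-0.064,0,0,0,-1],[0.027,-0.064,0,0,0,-1],[0.027,-0.064,0,0,0,-1],[0.027,-0.064,0,0,0,-1],[0.027,-0.064,0,0,0,-1],[0.027,-0.064,0,0,0,-1],[0.027,-0.064,0,0,0,-1],[0.027,-0.064,0,0,0,-1],[0.027,-0.064,0,0,0,-1],[0,0,0,0,0,0],[0,0,0,0,0,0]]])

```text
t: 4.65
ee_pos: [552.1, 87.3, 62.0]
tool_rot: [[-0.132, 0.991, 0.001], [0.991, 0.132, -0.0], [-0.0, 0.001, -1.0]]
ft_force: [-0.3, 0.1, 0.3]
grip_width: 0.006
grasp_force: 0.0
```

```bash
cat > q.py <<'E'
from h import *
s=get_state();R=np.array(s["tool_rot"]);d=np.array([539.9,49.1])-s["ee_pos"][:2]
print("t",s["t"],"yaw",np.degrees(np.arctan2(R[1,0],R[0,0])),"axis in tool xy",R[:2,:2].T@d,"z",s["ee_pos"][2],"F",np.round(s["ft_force"],1))
E
python3 q.py
```

```text
t 4.65 yaw 97.57255837305813 axis in tool xy [-36.26360485 -17.14071471] z 61.960357448715385 F [-0.3  0.1  0.3]
```

Call:
play_rows(series=[[[0.027,-0.065,0,0,0,-1],[0.027,-0.065,0,0,0,-1],[0.027,-0.065,0,0,0,-1],[0.027,-0.065,0,0,0,-1],[0.027,-0.065,0,0,0,-1],[0.027,-0.065,0,0,0,-1],[0.027,-0.065,0,0,0,-1],[0.027,-0.065,0,0,0,-1],[0.027,-0.065,0,0,0,-1],[0.027,-0.065,0,0,0,-1],[0.027,-0.065,0,0,0,-1],[0.027,-0.065,0,0,0,-1],[0.027,-0.065,0,0,0,-1],[0.027,-0.065,0,0,0,-1],[0.027,-0.065,0,0,0,-1],[0.027,-0.065,0,0,0,-1],[0.027,-0.065,0,0,0,-1],[0.027,-0.065,0,0,0,-1],[0,0,0,0,0,0],[0,0,0,0,0,0]]])

```text
t: 6.32
ee_pos: [507.3, 71.6, 61.6]
tool_rot: [[-0.983, 0.183, 0.001], [0.183, 0.983, -0.0], [-0.001, 0.0, -1.0]]
ft_force: [0.4, -0.3, -0.3]
grip_width: 0.006
grasp_force: 0.0
```

```bash
python3 q.py
python3 - <<'E'
from h import *
c=camera_info("wrist");p,d=snapshot("wrist");cv2.imwrite("pics/w2.png",p[:,:,::-1])
p,d=snapshot("top");cv2.imwrite("pics/t2.png",p[:,:,::-1])
cr=cv2.resize(p[190:300,250:400,::-1],(640,469),interpolation=cv2.INTER_CUBIC)
w=cv2.imread("pics/w2.png")
cv2.imwrite("pics/m2.png",np.hstack([cv2.resize(cr,(400,293)),cv2.resize(w,(400,300))[:293]]))
E
```

```text
t 6.3167 yaw 169.45459330748247 axis in tool xy [-36.13426306 -16.13399783] z 61.63767849286364 F [ 0.4 -0.3 -0.3]
```

View pics/m2.png

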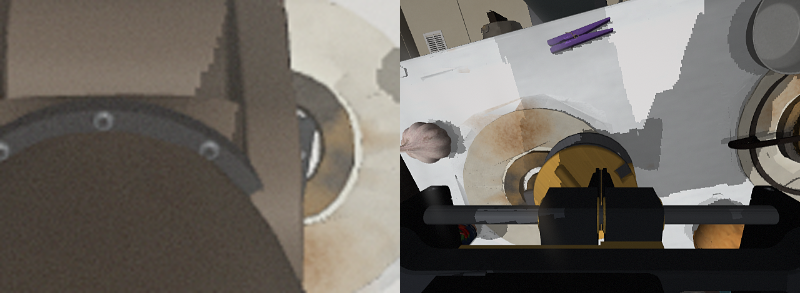

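The wrist view shows the head turning with the fingers and the other things undisturbed. There are 11° left, then I back off and check.

Call:
play_rows(series=[[[0.027,-0.064,0,0,0,-1],[0.027,-0.064,0,0,0,-1],[0.02,-0.048,0,0,0,-0.75],[0,0,0,0,0,0],[0,0,0,0,0,0],[0,0.15,0,0,0,0],[0,0.15,0,0,0,0],[0,0,-0.5,0,0,0],[0,0,-0.8,0,0,0],[0,0,-0.4,0,0,0],[0,0,0,0,0,0]]])

```text
t: 7.33
ee_pos: [504.6, 77.8, 132.5]
tool_rot: [[-1.0, -0.011, 0.005], [-0.011, 1.0, 0.0], [-0.005, 0.0, -1.0]]
ft_force: [0.5, 0.4, -0.6]
grip_width: 0.005
grasp_force: 0.0
```

```bash
python3 q.py
python3 - <<'E'
from h import *
p,d=snapshot("side");w,d=snapshot("wrist")
cv2.imwrite("pics/w3.png",w[:,:,::-1])
a=cv2.resize(p[240:350,260:410,::-1],(400,293),interpolation=cv2.INTER_CUBIC)
b=cv2.resize(w[190:340,220:420,::-1],(400,300),interpolation=cv2.INTER_CUBIC)[:293]
cv2.imwrite("pics/m3.png",np.hstack([a,b]))
E
```

```text
t 7.3333 yaw -179.35017912523176 axis in tool xy [-34.98830296 -29.10362231] z 132.48093825227426 F [ 0.5  0.4 -0.6]
```

View pics/m3.png

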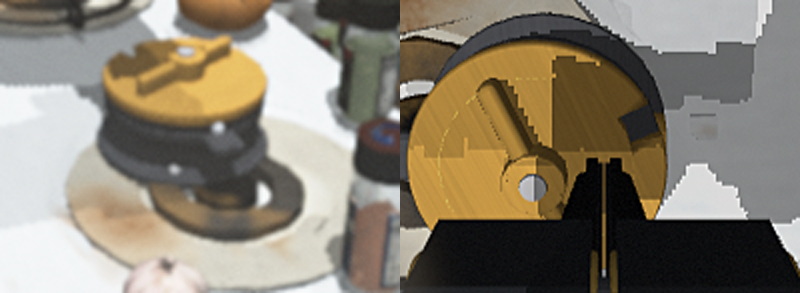

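The wrist crop shows the notch still near 120° and the wing still near −157°, so the head hasn't turned. I'll check the actual heights by depth, and look at the frame taken during the sweep.

Run:
```python
from h import *
c=camera_info("wrist");p,d=snapshot("wrist");C=cloud("wrist",d,c)
cx=np.array([539.9,49.1]);r=np.hypot(*(C[...,:2]-cx).transpose(2,0,1))
a=np.degrees(np.arctan2(C[...,1]-49.1,C[...,0]-539.9))
b=(r<70)&(C[...,2]<90)&(d>0)
for lo,hi in[(0,5),(7,13),(20,46),(48,57)]:
    z=C[...,2][b&(r>lo)&(r<hi)];print(lo,hi,len(z),np.percentile(z,[2,25,50,75,98]).round(1))
m=b&(r>22)&(r<46)&(C[...,2]>63);print("wing",m.sum(),C[m].mean(0).round(1),np.median(a[m]),C[...,2][m].max())
m=b&(r>45)&(r<56)&(C[...,2]<50);print("notch",m.sum(),C[m].mean(0).round(1),np.median(a[m]))
p2=cv2.imread("pics/w2.png")[230:400,200:420];p1=cv2.imread("pics/w1.png")[180:350,200:420]
cv2.imwrite("pics/m4.png",np.hstack([cv2.resize(x,(396,306)) for x in(p1,p2)]))
```

```text
0 5 100 [73.  75.4 75.8 76.2 77.1]
7 13 518 [58.  72.6 73.1 73.6 74.4]
20 46 4060 [52.5 56.8 57.4 57.9 71.4]
48 57 3040 [ 7.  41.5 56.9 57.5 58.5]
wing 354 [509.   34.9  70. ] -155.8057573048133 73.38286223293429
notch 608 [502.6  74.5  18.4] 118.24683946217091
```

View pics/m4.png

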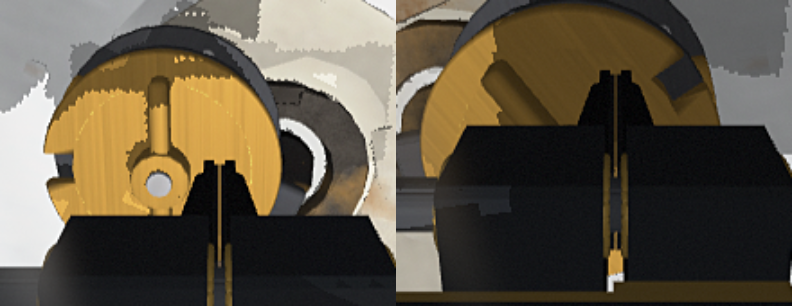

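The mid-sweep frame confirms it: the finger went round but the head stayed put, with a wing at −155.8° and the notch at 118°. I'll try the other wing, with the tip lower and small pushes, watching the force.

Call:
play_rows(series=[[[0.15,-0.3,0,0,0,0],[0,-0.33,0,0,0,0],[0,0,0,0,0,-1],[0,0,0,0,0,-1],[0,0,0,0,0,-1],[0,0,0,0,0,-1],[0,0,0,0,0,-1],[0,0,0,0,0,-1],[0,0,0.5,0,0,0],[0,0,0.7,0,0,0],[0,0,0.4,0,0,0],[0,0,0.2,0,0,0],[0,0,0,0,0,0],[0,0,0,0,0,0]]])

```text
t: 8.65
ee_pos: [497.2, 51.4, 57.2]
tool_rot: [[-0.909, -0.417, -0.001], [-0.417, 0.909, -0.0], [0.001, 0.0, -1.0]]
ft_force: [0.3, -0.6, 0.8]
grip_width: 0.001
grasp_force: 0.0
```

```bash
python3 q.py
```

```text
t 8.65 yaw -155.33683291319832 axis in tool xy [-37.85584749 -19.9267855 ] z 57.19971136899805 F [ 0.3 -0.6  0.8]
```

Call:
play_rows(series=[[[0,0,-0.08,0,0,0],[0,-0.07,0,0,0,0],[0,-0.07,0,0,0,0],[0,-0.07,0,0,0,0],[0,-0.07,0,0,0,0],[0,-0.07,0,0,0,0]]])

```text
t: 9.15
ee_pos: [503.5, 38.7, 60.8]
tool_rot: [[-0.909, -0.418, 0.0], [-0.418, 0.909, -0.0], [-0.0, -0.0, -1.0]]
ft_force: [0.8, 0.6, -0.8]
grip_width: 0.004
grasp_force: 0.0
```

```bash
cat > wing.py <<'E'
from h import *
c=camera_info("wrist");p,d=snapshot("wrist");C=cloud("wrist",d,c);D=C[...,:2]-[539.9,49.1]
r=np.hypot(D[...,0],D[...,1]);a=np.degrees(np.arctan2(D[...,1],D[...,0]))
hsv=cv2.cvtColor(p,cv2.COLOR_RGB2HSV);br=(hsv[...,0]>12)&(hsv[...,0]<32)&(hsv[...,1]>100)
m=br&(d>0)&(r>20)&(r<46)&(C[...,2]>64)&(C[...,2]<75)
h,e=np.histogram(a[m],36,(-180,180));print("wing",[(int(x+5),int(n)) for x,n in zip(e,h) if n>15])
for lo in (-180,0):
    k=m&(a>=lo)&(a<lo+180)
    if k.sum()>50: q=D[k].mean(0);print(k.sum(),np.degrees(np.arctan2(q[1],q[0])).round(1))
m=(~br)&(d>0)&(r>45)&(r<56)&(C[...,2]<55)&(C[...,2]>30);h,e=np.histogram(a[m],36,(-180,180));print("notch",[(int(x+5),int(n)) for x,n in zip(e,h) if n>15],np.median(a[m]))
E
python3 q.py; python3 wing.py
```

```text
t 9.15 yaw -155.32113374403033 axis in tool xy [-37.43300478  -5.72015868] z 60.816001964635355 F [ 0.8  0.6 -0.8]
wing [(-155, 125), (-145, 65), (35, 19)]
190 -152.3
notch [] -165.0771327532898
```

Call:
play_rows(series=[[[0,-0.07,0,0,0,0],[0,-0.07,0,0,0,0],[0,-0.07,0,0,0,0],[0,-0.07,0,0,0,0],[0,-0.07,0,0,0,0],[0,0,0,0,0,0]]])

```text
t: 9.7
ee_pos: [509.4, 25.8, 60.6]
tool_rot: [[-0.909, -0.417, 0.0], [-0.417, 0.909, -0.0], [-0.0, -0.0, -1.0]]
ft_force: [0.1, -0.8, -0.1]
grip_width: 0.008
grasp_force: 0.0
```

```bash
python3 q.py; python3 wing.py
python3 - <<'E'
from h import *
w,_=snapshot("wrist");s,_=snapshot("side")
cv2.imwrite("pics/m5.png",np.hstack([cv2.resize(w[180:350,200:420,::-1],(396,306)),cv2.resize(s[240:350,260:410,::-1],(400,306),interpolation=cv2.INTER_CUBIC)]))
E
```

```text
t 9.7 yaw -155.33489989557157 axis in tool xy [-37.4147823    8.40966925] z 60.58120503041292 F [ 0.1 -0.8 -0.1]
wing [(-165, 22), (-155, 175), (-145, 20)]
217 -155.3
notch [] -171.34671532269087
```

View pics/m5.png

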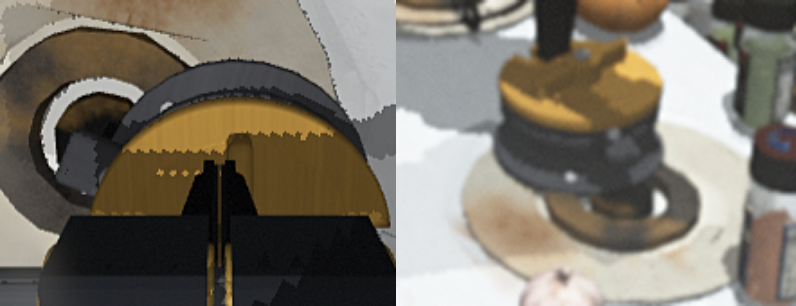

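The wrist crop shows the tip now on the left of the wing, at crop (220,165), and the wing has not moved. So the tip is passing above it, and I need the real height of the tip.

Run:
```python
from h import *
s=get_state();P=np.array(s["ee_pos"])
for n in("side","wrist"):
    c=camera_info(n);T=np.array(c["world_from_camera"]);K=np.array(c["mtx"])
    for z in(0,10,20):
        q=K@(T[:3,:3].T@(P+[0,0,z]-T[:3,3]));print(n,z,(q[:2]/q[2]).round(1),q[2].round(0))
c=camera_info("wrist");p,d=snapshot("wrist");C=cloud("wrist",d,c)
dark=(p.max(2)<45)
for v in range(262,300,5):
    print(v,"".join(".#"[int(x)] for x in dark[v,300:345]),[C[v,u].round(0).tolist() for u in(316,329)])
p,d=snapshot("side");C=cloud("side",d)
for v in range(240,276,3): print(v,[ (C[v,u].round(0).tolist(),p[v,u].tolist()) for u in(316,320)])
```

```text
side 0 [317.6 272.6] 827.0
side 10 [317.7 267.7] 822.0
side 20 [317.9 262.8] 818.0
wrist 0 [321.5 269.8] 213.0
wrist 10 [321.4 275.9] 204.0
wrist 20 [321.4 282.6] 194.0
262 ............................................. [[507.0, 21.0, 58.0], [499.0, 27.0, 71.0]]
267 ............................................. [[510.0, 23.0, 57.0], [502.0, 28.0, 71.0]]
272 .............########..########.............. [[499.0, 18.0, 95.0], [496.0, 25.0, 95.0]]
277 .........############..############.......... [[499.0, 19.0, 101.0], [496.0, 25.0, 101.0]]
282 .......##############..##############........ [[499.0, 19.0, 107.0], [497.0, 25.0, 107.0]]
287 .....################..################...... [[499.0, 19.0, 112.0], [497.0, 25.0, 112.0]]
292 ...##################..##################.... [[499.0, 19.0, 118.0], [496.0, 24.0, 119.0]]
297 .####################..####################.. [[499.0, 19.0, 123.0], [497.0, 25.0, 122.0]]
240 [([500.0, 17.0, 131.0], [36, 35, 33]), ([505.0, 11.0, 132.0], [32, 33, 29])]
243 [([500.0, 15.0, 126.0], [38, 38, 34]), ([506.0, 12.0, 126.0], [36, 34, 32])]
246 [([500.0, 17.0, 119.0], [34, 33, 31]), ([506.0, 13.0, 120.0], [34, 33, 32])]
249 [([501.0, 18.0, 113.0], [34, 32, 33]), ([507.0, 15.0, 113.0], [36, 34, 31])]
252 [([501.0, 18.0, 107.0], [35, 34, 34]), ([508.0, 15.0, 107.0], [38, 36, 36])]
255 [([501.0, 17.0, 102.0], [37, 37, 36]), ([509.0, 17.0, 101.0], [39, 38, 34])]
258 [([501.0, 17.0, 96.0], [37, 38, 37]), ([510.0, 20.0, 93.0], [36, 37, 33])]
261 [([501.0, 17.0, 90.0], [53, 47, 39]), ([533.0, 74.0, 57.0], [116, 92, 55])]
264 [([524.0, 70.0, 54.0], [105, 84, 52]), ([520.0, 41.0, 69.0], [104, 82, 51])]
267 [([508.0, 32.0, 69.0], [107, 87, 55]), ([516.0, 33.0, 67.0], [105, 84, 54])]
270 [([506.0, 27.0, 66.0], [97, 79, 51]), ([516.0, 31.0, 62.0], [93, 76, 53])]
273 [([505.0, 25.0, 61.0], [103, 83, 52]), ([517.0, 33.0, 55.0], [114, 92, 57])]
```

Both cameras put the shut fingertips at about z≈90, against a reported TCP of 61. So the shut fingers end about 29 mm short of the reported TCP. I'll see whether the opening changes that.

Call:
play_rows(series=[[[0,0,-0.5,0,0,0],[0,0,-0.5,0,0,0],[0,0,0,0,0,0],[0,0,0,0,0,0],[0,0,0,0,0,0],[0,0,0,0,0,0]]], gripper=0.5)

```text
t: 10.45
ee_pos: [508.7, 26.4, 99.9]
tool_rot: [[-0.909, -0.418, -0.001], [-0.418, 0.909, 0.0], [0.001, 0.001, -1.0]]
ft_force: [0.6, 0.2, -0.1]
grip_width: 0.372
grasp_force: 0.0
```

```bash
cat > tip.py <<'E'
from h import *
s=get_state();z0=s["ee_pos"][2];R=np.array(s["tool_rot"]);P=np.array(s["ee_pos"])
for n in("wrist","side"):
    c=camera_info(n);p,d=snapshot(n);C=cloud(n,d,c);L=(C-P)@R
    m=(d>0)&(abs(L[...,0])<25)&(abs(L[...,1])<70)&(L[...,2]>-70)&(L[...,2]<8)&(p.max(2)<70)&(C[...,2]>z0-3)
    for lo,hi in[(-70,0),(0,70)]:
        k=m&(L[...,1]>lo)&(L[...,1]<hi)
        if k.sum()>20: q=L[k];b=q[q[:,2]>np.percentile(q[:,2],99)-4];print(n,"w",s["grip_width"],"tip tool-z",np.percentile(q[:,2],[90,99]).round(1),"tip xy lo/hi",b[:,:2].min(0).round(1),b[:,:2].max(0).round(1))
E
python3 tip.py;python3 q.py
```

```text
wrist w 0.37231040314898356 tip tool-z [-36.  -29.3] tip xy lo/hi [ -8.5 -21.8] [ 12.5 -17.3]
wrist w 0.37231040314898356 tip tool-z [-35.5 -29.2] tip xy lo/hi [-9.1 17.4] [12.6 21.9]
side w 0.37231040314898356 tip tool-z [-32.9 -28.3] tip xy lo/hi [-10.1 -26.1] [ 10.2 -23.7]
side w 0.37231040314898356 tip tool-z [-34.3 -29.3] tip xy lo/hi [-5.6 17.2] [10.8 21.1]
t 10.55 yaw -155.31635897321655 axis in tool xy [-37.80124496   7.70144806] z 99.87359219150304 F [ 0.5  0.5 -0.1]
```

The tip sits at tool z≈−29 whatever the opening, so the reported z has to go 29 mm lower. I'll shut the fingers and check that the gripper body stays above the jars.

Call:
play_rows(series=[[[0,0,0,0,0,0],[0,0,0,0,0,0],[0,0,0,0,0,0],[0,0,0,0,0,0],[0,0,0,0,0,0],[0,0,0,0,0,0]]], gripper=0)

```text
t: 11.05
ee_pos: [509.1, 26.3, 100.6]
tool_rot: [[-0.909, -0.418, -0.0], [-0.418, 0.909, -0.0], [0.0, -0.0, -1.0]]
ft_force: [0.0, -0.1, -0.4]
grip_width: 0.135
grasp_force: 0.0
```

```bash
python3 tip.py
python3 - <<'E'
from h import *
s=get_state();R=np.array(s["tool_rot"]);P=np.array(s["ee_pos"]);c=camera_info("side");p,d=snapshot("side");L=(cloud("side",d,c)-P)@R
m=(d>0)&(abs(L[...,0])<60)&(p.max(2)<90)
for lo,hi in[(-100,-70),(-70,-50),(-50,-30),(-30,-15),(15,30),(30,50),(50,70),(70,100)]:
    k=m&(L[...,1]>lo)&(L[...,1]<hi)&(L[...,2]>-200)&(L[...,2]<-20)
    if k.sum()>10: print(lo,hi,k.sum(),np.percentile(L[k][:,2],[50,95,99]).round(0))
w=camera_info("wrist");p,d=snapshot("wrist");L=(cloud("wrist",d,w)-P)@R
k=(d>0)&(L[...,2]<-20)
for lo,hi in[(-100,-70),(-70,-50),(-50,-30),(-30,-15),(15,30),(30,50),(50,70),(70,100)]:
    kk=k&(L[...,1]>lo)&(L[...,1]<hi)&(L[...,0]<60);
    if kk.sum()>10: print("w",lo,hi,kk.sum(),np.percentile(L[kk][:,2],[50,95,99]).round(0))
E
```

```text
wrist w 0.1348358211599855 tip tool-z [-37.3 -28.9] tip xy lo/hi [-10.1 -10.6] [12.8 -6.4]
wrist w 0.1348358211599855 tip tool-z [-36.8 -28.8] tip xy lo/hi [-9.4  6.5] [12.8 10.8]
side w 0.1348358211599855 tip tool-z [-34.6 -30.4] tip xy lo/hi [-10.5 -11.5] [11.3 -8.3]
side w 0.1348358211599855 tip tool-z [-33.8 -29.1] tip xy lo/hi [-0.   1.7] [11.   6.8]
-100 -70 991 [-134. -108. -106.]
-70 -50 821 [-164. -123. -118.]
-50 -30 518 [-166. -120. -117.]
-30 -15 642 [-129.  -86.  -77.]
15 30 144 [-130. -113. -110.]
30 50 98 [-140. -117. -117.]
50 70 231 [-144. -120. -117.]
70 100 460 [-126. -108. -106.]
w -100 -70 6214 [-121. -109. -108.]
w -70 -50 8106 [-143. -122. -120.]
w -50 -30 11323 [-147. -122. -120.]
w -30 -15 10658 [-143. -120. -114.]
w 15 30 9767 [-142. -119. -113.]
w 30 50 9402 [-145. -121. -119.]
w 50 70 9035 [-143. -120. -118.]
w 70 100 6685 [-120. -109. -107.]
```

The whole tool sits about 29 mm higher than reported. The body underside is at −107, so it will clear the jars. The tip is already on the anticlockwise side of the near wing, so I'll push that wing clockwise by about 205°, which j6 allows.

Call:
play_rows(series=[[[0,-0.23,0,0,0,0],[0,0,0.5,0,0,0],[0,0,0.6,0,0,0],[0,0,0.4,0,0,0],[0,0,0.18,0,0,0],[0,0,0,0,0,0],[0,0.07,0,0,0,0],[0,0.07,0,0,0,0],[0,0.07,0,0,0,0],[0,0,0,0,0,0]]])

```text
t: 12.08
ee_pos: [509.6, 25.9, 34.2]
tool_rot: [[-0.908, -0.418, 0.001], [-0.418, 0.908, -0.0], [-0.001, -0.001, -1.0]]
ft_force: [-0.8, 0.1, -0.1]
grip_width: 0.005
grasp_force: 0.4
```

```bash
python3 q.py; python3 wing.py
```

```text
t 12.0833 yaw -155.28581218802663 axis in tool xy [-37.19538536   8.42296552] z 34.24291305227269 F [-0.8  0.1 -0.1]
wing [(-165, 91), (-155, 75)]
166 -160.2
notch [] -160.77482903434503
```

The wing has now moved about 5°, so contact is real. Orbiting clockwise.

Call:
play_rows(series=[[[0.014,0.065,0,0,0,1],[0.014,0.065,0,0,0,1],[0.014,0.065,0,0,0,1],[0.014,0.065,0,0,0,1],[0.014,0.065,0,0,0,1],[0.014,0.065,0,0,0,1],[0.014,0.065,0,0,0,1],[0.014,0.065,0,0,0,1],[0.014,0.065,0,0,0,1],[0.014,0.065,0,0,0,1],[0.014,0.065,0,0,0,1],[0.014,0.065,0,0,0,1],[0.014,0.065,0,0,0,1],[0.014,0.065,0,0,0,1],[0.014,0.065,0,0,0,1],[0.014,0.065,0,0,0,1],[0.014,0.065,0,0,0,1],[0.014,0.065,0,0,0,1],[0,0,0,0,0,0]]])

```text
t: 13.72
ee_pos: [507.8, 70.5, 33.9]
tool_rot: [[-0.676, 0.737, 0.001], [0.737, 0.676, -0.0], [-0.001, 0.001, -1.0]]
ft_force: [0.2, -1.1, 2.0]
grip_width: 0.006
grasp_force: 0.8
```

```bash
python3 q.py; python3 wing.py
```

```text
t 13.7167 yaw 132.52330336960182 axis in tool xy [-37.47166084   9.19950386] z 33.91997541283088 F [ 0.2 -1.1  2. ]
wing [(125, 93), (135, 85)]
178 130.1
notch [(95, 25), (105, 42), (115, 51), (125, 55), (135, 45), (145, 27), (155, 19)] 122.59624364955901
```

Call:
play_rows(series=[[[0.014,0.065,0,0,0,1],[0.014,0.065,0,0,0,1],[0.014,0.065,0,0,0,1],[0.014,0.065,0,0,0,1],[0.014,0.065,0,0,0,1],[0.014,0.065,0,0,0,1],[0.014,0.065,0,0,0,1],[0.014,0.065,0,0,0,1],[0.014,0.065,0,0,0,1],[0.014,0.065,0,0,0,1],[0.014,0.065,0,0,0,1],[0.014,0.065,0,0,0,1],[0.014,0.065,0,0,0,1],[0.014,0.065,0,0,0,1],[0.014,0.065,0,0,0,1],[0.014,0.065,0,0,0,1],[0.014,0.065,0,0,0,1],[0.014,0.065,0,0,0,1],[0,0,0,0,0,0]]])

```text
t: 15.35
ee_pos: [549.4, 86.4, 33.7]
tool_rot: [[0.49, 0.872, 0.001], [0.872, -0.49, 0.0], [0.0, 0.0, -1.0]]
ft_force: [-1.3, 1.0, 2.3]
grip_width: 0.004
grasp_force: 0.7
```

```bash
python3 q.py; python3 wing.py
```

```text
t 15.35 yaw 60.63978157822837 axis in tool xy [-37.15355338   9.94998725] z 33.6511303842992 F [-1.3  1.   2.3]
wing [(55, 134), (65, 84)]
218 59.5
notch [(25, 30), (35, 52), (45, 66), (55, 79), (65, 83), (75, 75), (85, 64), (95, 45), (105, 30)] 64.56235133973696
```

Call:
play_rows(series=[[[0.014,0.065,0,0,0,1],[0.014,0.065,0,0,0,1],[0.014,0.065,0,0,0,1],[0.014,0.065,0,0,0,1],[0.014,0.065,0,0,0,1],[0.014,0.065,0,0,0,1],[0.014,0.065,0,0,0,1],[0.014,0.065,0,0,0,1],[0.014,0.065,0,0,0,1],[0.014,0.065,0,0,0,1],[0.014,0.065,0,0,0,1],[0.014,0.065,0,0,0,1],[0.014,0.065,0,0,0,1],[0,0,0,0,0,0],[0,0,0,0,0,0]]])

```text
t: 16.65
ee_pos: [574.2, 64.2, 33.5]
tool_rot: [[0.988, 0.155, 0.0], [0.155, -0.988, -0.0], [0.0, 0.0, -1.0]]
ft_force: [0.0, 0.2, 1.2]
grip_width: 0.003
grasp_force: 0.4
```

```bash
python3 q.py
cat > fine.py <<'E'
from h import *
# wing line by min-area rect of brass top points (wrist), notch/pin bearings from side camera
c=camera_info("wrist");p,d=snapshot("wrist");C=cloud("wrist",d,c);D=C[...,:2]-[539.9,49.1];r=np.hypot(D[...,0],D[...,1])
hsv=cv2.cvtColor(p,cv2.COLOR_RGB2HSV);br=(hsv[...,0]>12)&(hsv[...,0]<32)&(hsv[...,1]>100)
m=br&(d>0)&(r>19)&(r<46)&(C[...,2]>68.5)&(C[...,2]<75);q=D[m].astype(np.float32)
vx,vy,x0,y0=cv2.fitLine(q,cv2.DIST_HUBER,0,.01,.01).ravel();print(len(q),"wing line",np.degrees(np.arctan2(vy,vx)),"mean",np.degrees(np.arctan2(*q.mean(0)[::-1])),q.mean(0))
p,d=snapshot("side");C=cloud("side",d);D=C[...,:2]-[539.9,49.1];r=np.hypot(D[...,0],D[...,1]);a=np.degrees(np.arctan2(D[...,1],D[...,0]))
hsv=cv2.cvtColor(p,cv2.COLOR_RGB2HSV);br=(hsv[...,0]>8)&(hsv[...,0]<32)&(hsv[...,1]>100)
m=br&(d>0)&(r>49)&(r<57)&(C[...,2]>52)&(C[...,2]<62)
h,e=np.histogram(a[m],40,(-150,-30));print("side flange",[(int(x),int(n)) for x,n in zip(e,h)])
E
python3 fine.py
```

```text
t 16.65 yaw 8.942096896821132 axis in tool xy [-36.1937066    9.56230059] z 33.46296871863832 F [0.  0.2 1.2]
225 wing line 22.911497 mean 6.0509086 [40.461082   4.2889824]
side flange [(-150, 3), (-147, 3), (-144, 5), (-141, 3), (-138, 3), (-135, 3), (-132, 4), (-129, 4), (-126, 3), (-123, 4), (-120, 5), (-117, 4), (-114, 6), (-111, 3), (-108, 4), (-105, 3), (-102, 3), (-99, 5), (-96, 3), (-93, 4), (-90, 2), (-87, 0), (-84, 0), (-81, 0), (-78, 0), (-75, 2), (-72, 5), (-69, 3), (-66, 4), (-63, 3), (-60, 5), (-57, 4), (-54, 1), (-51, 5), (-48, 3), (-45, 3), (-42, 2), (-39, 4), (-36, 4), (-33, 1)]
```

The side camera shows the notch gap from −89° to −75°, so its centre is near −82°. It needs about 8° more, then I lift clear and check.

Call:
play_rows(series=[[[0.014,0.065,0,0,0,1],[0.014,0.065,0,0,0,1],[0,0,0,0,0,0],[0,0,0,0,0,0],[0,-0.15,0,0,0,0],[0,-0.15,0,0,0,0],[0,0,-0.6,0,0,0],[0,0,-0.8,0,0,0],[0,-0.2,-0.5,0,0,0],[0,0,0,0,0,0],[0,0,0,0,0,0]]])

```text
t: 17.67
ee_pos: [575.9, 80.0, 110.2]
tool_rot: [[1.0, 0.014, 0.002], [0.014, -1.0, -0.0], [0.002, 0.0, -1.0]]
ft_force: [0.1, -0.3, -0.4]
grip_width: 0.002
grasp_force: 0.0
```

```bash
python3 q.py; python3 fine.py
python3 - <<'E'
from h import *
p,_=snapshot("side");w,_=snapshot("wrist")
cv2.imwrite("pics/m6.png",np.hstack([cv2.resize(w[180:350,200:420,::-1],(396,306)),cv2.resize(p[240:330,270:390,::-1],(400,306),interpolation=cv2.INTER_CUBIC)]))
E
```

```text
t 17.6667 yaw 0.8080484677166551 axis in tool xy [-36.42010454  30.41653146] z 110.19000606098587 F [ 0.1 -0.3 -0.4]
376 wing line 1.4263039 mean -0.7151351 [32.43565    -0.40486538]
side flange [(-150, 5), (-147, 2), (-144, 3), (-141, 5), (-138, 3), (-135, 4), (-132, 4), (-129, 3), (-126, 3), (-123, 4), (-120, 5), (-117, 3), (-114, 4), (-111, 2), (-108, 5), (-105, 5), (-102, 4), (-99, 4), (-96, 0), (-93, 0), (-90, 0), (-87, 0), (-84, 0), (-81, 5), (-78, 4), (-75, 4), (-72, 4), (-69, 2), (-66, 4), (-63, 3), (-60, 2), (-57, 3), (-54, 4), (-51, 4), (-48, 3), (-45, 3), (-42, 4), (-39, 2), (-36, 4), (-33, 2)]
```

View pics/m6.png

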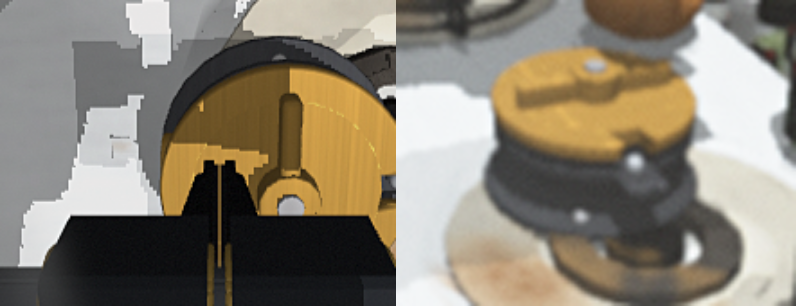

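The notch centre is about −88.5° against the pin's −89.6°, and in the side crop the pin at (633,160) stands in the middle of the notch. Moving over the boss.

Call:
play_rows(series=[[[-0.45,0.38,0,0,0,0],[-0.46,0.38,0,0,0,0],[0,0,0.5,0,0,0],[0,0,0.6,0,0,0],[0,0,0.3,0,0,0],[0,0,0,0,0,0]]])

```text
t: 18.37
ee_pos: [538.0, 48.2, 50.4]
tool_rot: [[1.0, 0.012, -0.005], [0.012, -1.0, 0.0], [-0.005, -0.0, -1.0]]
ft_force: [-0.3, -0.0, 0.3]
grip_width: 0.006
grasp_force: 0.0
```

```bash
python3 q.py
```

```text
t 18.3667 yaw 0.6708460833255647 axis in tool xy [ 1.9181125  -0.91916649] z 50.424913685005485 F [-0.3 -0.   0.3]
```

Call:
play_rows(series=[[[0.04,-0.02,0.05,0,0,0],[0,0,0.05,0,0,0],[0,0,0.05,0,0,0],[0,0,0.05,0,0,0],[0,0,0,0,0,0]]])

```text
t: 18.78
ee_pos: [541.6, 49.2, 45.7]
tool_rot: [[1.0, 0.012, 0.001], [0.012, -1.0, -0.0], [0.001, 0.0, -1.0]]
ft_force: [0.2, -0.5, -0.2]
grip_width: 0.005
grasp_force: 0.0
```

Call:
play_rows(series=[[[0,0,0.05,0,0,0],[0,0,0.05,0,0,0],[0,0,0,0,0,0]]])

```text
t: 19.03
ee_pos: [541.5, 49.2, 41.4]
tool_rot: [[1.0, 0.012, 0.001], [0.012, -1.0, -0.0], [0.001, 0.0, -1.0]]
ft_force: [1.7, 0.0, 0.0]
grip_width: 0.008
grasp_force: 0.4
```

Call:
play_rows(series=[[[0,0,0.05,0,0,0],[0,0,0.05,0,0,0],[0,0,0,0,0,0]]])

```text
t: 19.28
ee_pos: [541.8, 49.2, 39.4]
tool_rot: [[1.0, 0.012, 0.002], [0.012, -1.0, -0.0], [0.002, 0.0, -1.0]]
ft_force: [-5.8, -0.2, 28.1]
grip_width: 0.005
grasp_force: 14.3
```

Call:
play_rows(series=[[[0,0,0.04,0,0,0],[0,0,0.04,0,0,0],[0,0,0,0,0,0]]])

```text
t: 19.53
ee_pos: [542.2, 49.2, 38.9]
tool_rot: [[1.0, 0.012, 0.004], [0.012, -1.0, -0.0], [0.004, 0.0, -1.0]]
ft_force: [-15.3, 0.0, 64.1]
grip_width: 0.004
grasp_force: 32.1
```

A hard stop. I'll withdraw and measure the head height.

Call:
play_rows(series=[[[0,0,-0.2,0,0,0],[0,0,-0.6,0,0,0],[0,0,-0.9,0,0,0],[-0.5,0.6,-0.6,0,0,0],[-0.5,0.6,0,0,0,0],[-0.5,0.6,0,0,0,0],[-0.5,0.6,0,0,0,0],[0,0,0,0,0,0],[0,0,0,0,0,0]]])

```text
t: 20.28
ee_pos: [461.8, -48.6, 126.3]
tool_rot: [[1.0, 0.009, -0.0], [0.009, -1.0, 0.0], [-0.0, -0.0, -1.0]]
ft_force: [0.9, -0.6, -0.4]
grip_width: 0.006
grasp_force: 0.0
```

```bash
python3 q.py
python3 - <<'E'
from h import *
for n in("wrist","side"):
    c=camera_info(n);p,d=snapshot(n);C=cloud(n,d,c);D=C[...,:2]-[539.9,49.1];r=np.hypot(D[...,0],D[...,1])
    hsv=cv2.cvtColor(p,cv2.COLOR_RGB2HSV);br=(hsv[...,0]>8)&(hsv[...,0]<32)&(hsv[...,1]>100)&(d>0)&(C[...,2]<90)
    for lo,hi in((7,12),(20,46),(48,55)):
        z=C[...,2][br&(r>lo)&(r<hi)&(C[...,2]>42)];print(n,lo,hi,len(z),np.percentile(z,[25,50,75,95]).round(1) if len(z) else 0)
d0=np.load("pics/side0.npy");C=cloud("side",d0);D=C[...,:2]-[539.9,49.1];r=np.hypot(D[...,0],D[...,1]);p=cv2.imread("pics/side0.png")
hsv=cv2.cvtColor(p,cv2.COLOR_BGR2HSV);br=(hsv[...,0]>8)&(hsv[...,0]<32)&(hsv[...,1]>100)&(C[...,2]<90)&(C[...,2]>42)
for lo,hi in((7,12),(20,46),(48,55)):print("before",np.percentile(C[...,2][br&(r>lo)&(r<hi)],[25,50,75]).round(1))
E
```

```text
t 20.2833 yaw 0.5419187761148063 axis in tool xy [ 79.02719843 -96.96255383] z 126.25804503857563 F [ 0.9 -0.6 -0.4]
wrist 7 12 536 [65.1 65.6 66.  66.9]
wrist 20 46 8887 [49.2 49.7 50.3 63. ]
wrist 48 55 3532 [49.1 49.6 50.  50.7]
side 7 12 27 [63.7 64.1 64.7 65.3]
side 20 46 682 [48.2 48.9 51.3 61.6]
side 48 55 217 [47.9 48.4 48.8 49.6]
before [71.  71.7 72.2]
before [55.5 56.1 57.2]
before [55.3 55.8 56.3]
```

The head dropped about 7.4 mm in both views, against 7.2 mm needed, so it is fully home. The hand is clear.

```bash
python3 -c "
from workcell import *
print(hand_in())"
```

```text
the job is handed in; nothing more can be done
None
```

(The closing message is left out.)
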